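# Sort the specimen mounts and fold the amber shield to 40 degrees

### The job

Put the specimen mount with the green tag flat in the green nest and the one with the red tag flat in the red nest. Then gently fold the amber shield forward over them and leave it standing by itself at 40 degrees above level, in line with the yellow marks on its two arcs: the hinge is stiff and springs back when you let go. Leave the objective, the dropper bottle and the slide box where they are.

Things in the scene. Friction and masses are not known exactly. Their poses are not given: they have to be found in the camera images.
- stand: grey shield stand fixed to the table: base plate 200 (x) x 240 (y) mm, 12 mm thick; origin at the centre of the plate's underside, z up, x pointing from the nests towards the hinge. Nest centres at x = -50, y = +-55 mm. Aluminium uprights at x = 85, y = +-108 mm, 82 mm high, carry the hinge
- hinge (a point): middle of the hinge axis, 85 mm along the stand's x from its origin and 70 mm above the table; the axis runs along the stand's y. The hinge is stiff (friction about 0.7 N m, 3 to 6 N near the free edge; it holds the shield anywhere) but springy: pushed to an angle and let go, the shield returns by some 5 to 13 degrees, depending on its hidden weight. Overbend, let go, see where it stays, correct
- mark (a point): yellow 40-degree mark on the protractor wire at the stand's y = +108 mm, 60 mm from the hinge axis (a twin is at y = -108 mm). Each protractor is a white wire sector (6 mm rod) about the hinge, from level on the nest side up to 120 degrees, top 133 mm above the table, black ticks every 10 degrees
- shield: amber see-through shield with a black rim, 180 mm wide, 155 mm from hinge axis to free edge, 6 mm thick, 0.2 to 0.55 kg. Origin mid hinge axis; x points from free edge to hinge, y along the hinge, z out of its outer face. Angle = panel above level on the nest side; 0: level over the nests, z up. Starts leaning back at 95 to 115 degrees
- shield_edge (a point): middle of the shield's free edge, 155 mm from the hinge axis in the panel's mid-plane
- nest_green: green open nest: square tray 70 x 70 mm, 10 mm high, walls 4 mm, floor 4 mm, inner width 62 mm, fixed on the stand's base plate; origin at the centre of its underside (12 mm above the table), z up, sides parallel to the stand's. The two nests lie side by side along the stand's y, 110 mm between centres, either way round
- nest_red: red open nest: square tray 70 x 70 mm, 10 mm high, walls 4 mm, floor 4 mm, inner width 62 mm, fixed on the stand's base plate; origin at the centre of its underside (12 mm above the table), z up, sides parallel to the stand's. The two nests lie side by side along the stand's y, 110 mm between centres, either way round
- mount_green: specimen mount: black resin puck, 40 mm diameter, 28 mm tall, about 80 g, top face a green tag with a small steel square in it, green band round its foot; origin at the centre of its underside, z up when upright. Starts upright on the table; the two pucks may be either way round
- mount_red: specimen mount: black resin puck, 40 mm diameter, 28 mm tall, about 80 g, top face a red tag with a small steel square in it, red band round its foot; origin at the centre of its underside, z up when upright. Starts upright on the table; the two pucks may be either way round
- lens: steel microscope objective standing upright, 34 mm diameter, 50 mm tall; origin at the centre of its underside; leave it alone
- dropper: small amber dropper bottle with a black cap, 36 mm diameter, 75 mm tall; origin at the centre of its underside; leave it alone
- slidebox: blue slide box with a white line round it, 80 x 34 x 30 mm, long side along its x; origin at the centre of its underside; leave it alone
There are look-alikes about, which are no part of the job. What is shaped like the mount_red but purple is not meant.

How it is judged:
By the outcome, as a careful person would: the job done as asked, in the order asked, and still so for the second after the job is handed in, with the robot touching nothing.
It also fails if it takes over 69 s, if anything falls off the work surface, if the arm or the gripper's body presses on something with over 40 N, if the wrist force passes 120 N, or if a joint passes its speed limit or range.

### The arm

A 7-joint arm with a two-finger parallel gripper is mounted at the origin on the work surface. World frame = base frame: x ahead of the robot, y to its left, z up, the work surface at z = 0. Lengths are in m, angles in rad, forces in N, time in s.
With the tool pointing down it reaches from about 0.425 to 0.925 m from the base axis. Payload 6.8 kg.
Tool frame: the origin (TCP) lies midway between the tips of the shut fingers; the grasp point (between the pads) lies 19 mm behind it (r.grip_depth is the distance from the TCP to the grasp point, in m); z points along the fingers, y is the line along which they close (so a half turn about z gives the same grasp; the last joint's range is limited). The gripper opens to 85 mm and grips with 20 to 120 N. Pads are 22 mm wide; open, the fingers measure 114 mm over their backs; the gripper's body (76 mm by 85 mm) begins 54 mm behind the grasp point. The pads swing forward as they close: fully open they stand 13 mm farther back than shut.
Start: joints at [-0.108, 0.477, 0.022, 1.555, -0.011, 1.109, -0.083], TCP at [0.675, 0, 0.231] pointing down, gripper open.
Joint ranges: [-2.96, 2.96], [-0.34, 2.1], [-1.41, 1.46], [0.24, 2.44], [-1.37, 4.51], [0.17, 1.92], [-2.96, 2.96]. Speed limits (rad/s): [2.39, 2.39, 3.14, 3.14, 3.14, 3.14, 3.14].

### API

Orientations are given as a rotation vector (axis times angle).
In Python, from bench import telemetry, grab_frame, calibration, order, silhouettes, r gives the robot as it stands.
- The arm moves only by the tool apply_moves, never from a script. Its argument "moves" is a list of rows, each a list of 7 numbers: the turn, a rotation vector about the tool's x, y, z scaled (see below), then the shift along the tool's x, y, z scaled (see below), then the opening, from -1 (shut) to 1 (fully open). A call has exactly 8 rows; each row shifts and turns the commanded pose from where the row before left it, along the tool's axes as they then stand; what a row does not reach is not made up. The controller multiplies each number of a shift by 1000 mm and each number of a turn by 6 degrees. A row lasts 1/12 s, in which the tool goes at most 41.7 mm and 7.16 degrees, less where a joint would pass 70% of its speed; a pose out of reach is approached as far as the arm can. A call with a number of a shift or a turn outside -1 to 1 is refused whole. A call with a gripper value outside its range is refused whole. The fingers move at their own pace and stop on an object; "grip_force" is the grip in N (left out, the last holds). Time passes only in rows, so rows that do not move let the fingers close, or fill a call up. It gives the time, the measured TCP pose, the force, the opening and the grip force at its end, in the units of the state.
- telemetry.get_obs(): the state, without advancing time (a new reading comes with each control period).
- grab_frame(name): name is "scene" or "side" or "wrist"; returns the picture (420x560x3 uint8, blue, green, red); there is no depth.
- calibration(name): a dict with "fx", "fy", "cx", "cy" (pixels), "world_from_camera" (4x4, takes a point from camera to world coordinates); the wrist camera has in their place "mount" (4x4, takes a point from camera to tool coordinates, whose origin is the TCP and whose axes are the flange's). Camera axes: x right, y down, z forward; pixel columns grow to the right and rows downward; lengths in m; the calibration is good to about 2 mm. A picture is of the moment at which its call begins: read the wrist's pose just before it. calibration takes no time and is no camera call.
- order.hand_in(): hands the job in; it is judged then, once.
Trained networks look in the newest picture that a camera, given by its name, has taken for a name from the list of things; names that differ only in an ending like _2 or _b are one class to them, and where a whole thing is asked for, a point or a joint stands for the part that bears it (a point fixed in the world has none). Each returns a list of dicts, best first, with "p" (0 to 1); they miss things now and then, are a little off and sometimes report something else, mostly with a low value. They report only what shows in the picture. A call takes as long as a camera call. They do not tell look-alikes from the thing itself.
- silhouettes(thing, camera): "mask" (420x560 bool, what is visible of it) and "extent" ([centre column, centre row, width, height] in pixels, round what is visible of it).
The state is a dict: "clock": time; "joints": joint angles; "qvel": joint speeds; "tau": joint torques, N m; "tcp_pos": TCP position; "orientation": TCP orientation; "contact_force": force on the tool from outside, world axes, zero at the start; "moment": the same for the moment, N m; "grip_width": finger opening in m; "gripper_force": force on a finger pad.
Only numpy, scipy, OpenCV 4.12 (cv2) and the standard library are available. Lean on these libraries where they do the work, as an engineer would, in place of code of your own. Each camera call takes 0.05 s, during which the arm holds its last target. There are 200 camera calls.

## Working session

There is one attempt and no reset: what is moved stays moved. The work goes in short steps, Python scripts to look and compute and a tool call to move; the robot and the scene stay as the last step left them, time stands still between calls to the robot, and variables do not carry over. Pictures are saved under pics/ and viewed, at most 10 in all, crops included, and the job is handed in when it is done.

Besides the shell and the picture viewer there is one more tool, called after ">>>" by a JSON object that holds its "api" and its "payload". apply_moves: Moves the arm, as the interface text tells. Its arguments: {"type":"object","properties":{"moves":{"type":"array"},"grip_force":{"type":"number"}},"required":["moves"]}

```bash
mkdir -p pics
cat > h.py <<'E'
import numpy as np,cv2
from bench import telemetry, grab_frame, calibration, order, silhouettes, r
from scipy.spatial.transform import Rotation as R
def cam(n,ob=None):
    c=calibration(n)
    if 'world_from_camera' in c: return c,np.array(c['world_from_camera'])
    T=np.eye(4);T[:3,:3]=R.from_rotvec(ob['orientation']).as_matrix();T[:3,3]=ob['tcp_pos']
    return c,T@np.array(c['mount'])
def ray(n,u,v,z,ob=None):
    c,T=cam(n,ob);d=T[:3,:3]@[(u-c['cx'])/c['fx'],(v-c['cy'])/c['fy'],1];o=T[:3,3]
    return o+d*(z-o[2])/d[2]
def proj(n,P,ob=None):
    c,T=cam(n,ob);p=np.linalg.inv(T)@np.r_[P,1];return np.array([c['fx']*p[0]/p[2]+c['cx'],c['fy']*p[1]/p[2]+c['cy']])
E
python3 - <<'E'
from h import *
im={}
for n in('scene','side'):
    im[n]=grab_frame(n);cv2.imwrite(f'pics/{n}0.png',im[n])
    for t in['stand','shield','nest_green','nest_red','mount_green','mount_red','lens','dropper','slidebox']:
        for d in silhouettes(t,n)[:4]: print(n,t,round(d['p'],2),np.round(d['extent']))
    print(np.round(cam(n)[1],3).tolist())
E
```

```text
scene stand 0.65 [323. 217. 137.  90.]
scene shield 0.94 [344. 202.  97.  60.]
scene nest_red 0.73 [283. 214.  32.  24.]
scene mount_green 0.52 [129. 237.  18.  20.]
scene mount_red 0.87 [148. 260.  24.  18.]
scene mount_red 0.57 [180. 244.  17.  19.]
scene lens 0.6 [180. 292.  16.  22.]
scene dropper 0.79 [402. 184.  15.  28.]
scene slidebox 0.64 [119. 314.  26.  45.]
[[0.296, 0.59, -0.751, 1.267], [0.955, -0.168, 0.245, -0.219], [0.018, -0.79, -0.613, 0.664], [0.0, 0.0, 0.0, 1.0]]
side stand 0.66 [238. 204. 133. 165.]
side shield 0.78 [266. 164.  73.  93.]
side nest_green 0.6 [199. 231.  39.  30.]
side nest_red 0.59 [233. 257.  42.  35.]
side nest_red 0.44 [236. 202. 135. 165.]
side mount_green 0.77 [358. 376.  25.  27.]
side mount_green 0.56 [266. 166.  74.  95.]
side mount_red 0.93 [373. 330.  22.  26.]
side mount_red 0.63 [334. 312.  23.  27.]
side lens 0.58 [388. 276.  16.  20.]
side dropper 0.81 [150. 181.  22.  26.]
side slidebox 0.7 [442. 308.  40.  37.]
[[0.732, -0.435, 0.524, 0.105], [-0.681, -0.475, 0.558, -0.489], [0.006, -0.765, -0.644, 0.668], [0.0, 0.0, 0.0, 1.0]]
```

View pics/scene0.png

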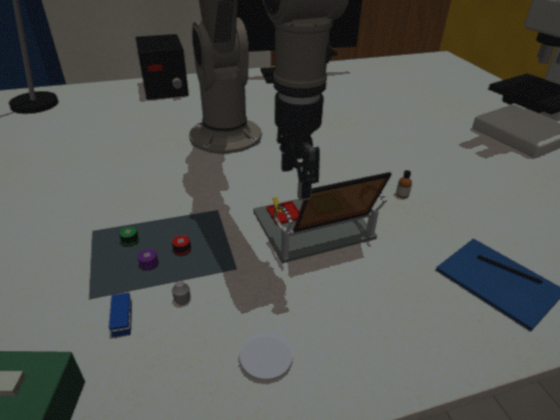

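View pics/side0.png

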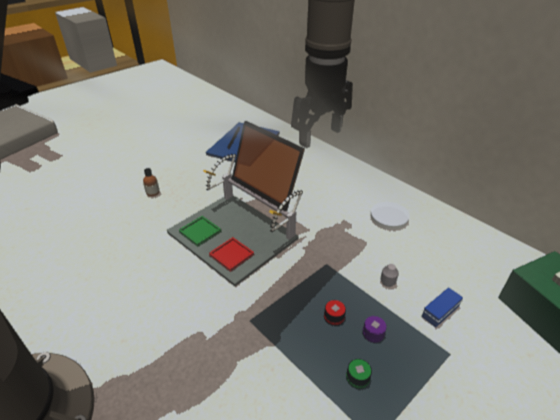

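The side view shows the green mount at (358,371), the red at (335,310), and a purple look-alike at (374,328), which is excluded by its colour. The green nest is at (200,231) and the red at (232,254). The scene view agrees: green (129,235), red (181,242), purple (148,259).

```bash
cat > m.py <<'E'
from h import *
im={n:cv2.imread(f'pics/{n}0.png') for n in('scene','side')}
def blob(n,hue,c,w=22):
    hsv=cv2.cvtColor(im[n],cv2.COLOR_BGR2HSV);h=hsv[...,0].astype(int)
    dh=np.abs((h-hue+90)%180-90)
    m=((dh<9)&(hsv[...,1]>130)&(hsv[...,2]>50)).astype('uint8')
    k=np.zeros_like(m);k[c[1]-w:c[1]+w,c[0]-w:c[0]+w]=1;m*=k
    nn,l,s,ce=cv2.connectedComponentsWithStats(m);i=1+np.argmax(s[1:,4]);return ce[i],s[i],l==i
for n,t,hue,c,z in[('side','mg',60,(358,371),.028),('side','mr',0,(335,310),.028),('scene','mg',60,(129,235),.028),('scene','mr',0,(181,242),.028),('side','ng',60,(200,231),.016),('side','nr',0,(232,254),.016),('scene','nr',0,(283,212),.016)]:
    ce,s,_=blob(n,hue,c,26 if t[0]=='n' else 14);print(n,t,np.round(ce,1),s,np.round(ray(n,*ce,z)[:2],4))
for n,t in[('side','lens'),('side','dropper'),('side','slidebox'),('scene','lens'),('scene','slidebox')]:pass
print('lens',ray('side',390,276,.02)[:2],'box',ray('side',442,308,.015)[:2],'purple',ray('side',374,327,.02)[:2],'drop',ray('side',150,183,.03)[:2])
a=cv2.resize(im['side'][285:395,310:410],None,fx=4,fy=4,interpolation=cv2.INTER_CUBIC)
b=cv2.resize(im['side'][110:290,160:310],None,fx=2.44,fy=2.44,interpolation=cv2.INTER_CUBIC)[:440]
b=np.vstack([b,np.zeros((440-b.shape[0],b.shape[1],3),'uint8')]);cv2.imwrite('pics/crop0.png',np.hstack([a,b]))
E
python3 m.py
```

```text
side mg [359.5 369.3] [349 359  22  21 288] [ 0.4523 -0.3146]
side mr [334.8 308.2] [325 300  21  17 232] [ 0.5162 -0.2039]
scene mg [127.6 231.8] [120 227  16  10  94] [ 0.4545 -0.3146]
scene mr [180.4 241. ] [172 235  18  12 136] [ 0.5187 -0.2045]
side ng [199.7 230.6] [182 218  37  25 461] [0.4595 0.1626]
side nr [231.1 253.3] [210 238  44  33 790] [0.4679 0.0542]
scene nr [291.2 209.5] [280 201  20  20 187] [0.4617 0.0733]
lens [ 0.66696221 -0.2234234 ] box [ 0.67755087 -0.33841907] purple [ 0.5423258  -0.27736565] drop [0.46200126 0.39070765]
```

View pics/crop0.png

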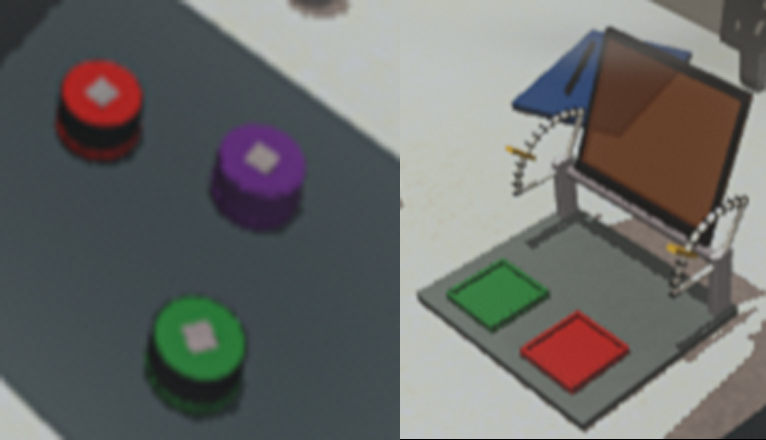

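Crop confirms: red puck, green puck and purple look-alike are distinct. Green nest is left (+y), red nest right, and the hinge is on the far (+x) side.

Run:
```python
from h import *
o=telemetry.get_obs();print({k:np.round(v,4).tolist() for k,v in o.items()});M=R.from_rotvec(o['orientation']).as_matrix();print(np.round(M,3))
L,B,Rr=[ray('side',160+(u-400)/2.44,110+v/2.44,.012)[:2] for u,v in((418,295),(583,428),(735,310))]
print(L,B,Rr,'origin',(L+Rr)/2,'yaw',np.degrees([np.arctan2(-(L-B)[0],(L-B)[1]),np.arctan2(*(Rr-B)[::-1])]),np.linalg.norm(L-B),np.linalg.norm(Rr-B))
g=np.array([.4595,.1626]);q=np.array([.4679,.0542]);print('nests yaw',np.degrees(np.arctan2(-(g-q)[0],(g-q)[1])),'origin',(g+q)/2+.05*np.array([.997,.077]))
for nm,p in[('red',(.5175,-.2042,.006)),('green',(.4534,-.3146,.006)),('ng',(*g,.023)),('nr',(*q,.023))]: print(nm,np.round(1000*M.T@(np.array(p)-o['tcp_pos'])))
```

```text
{'clock': 1.0, 'joints': [-0.1081, 0.477, 0.0224, 1.5554, -0.0115, 1.1093, -0.0831], 'qvel': [0.0015, 0.0002, 0.0023, -0.0002, -0.0012, -0.0004, -0.0016], 'tau': [0.0008, -59.6325, 1.6072, -28.155, 0.0125, 0.0017, 0.0], 'tcp_pos': [0.675, -0.0, 0.2313], 'orientation': [2.2215, 2.2213, 0.0001], 'contact_force': [0.1434, 0.2528, 0.1595], 'moment': [-0.0481, -0.0133, -0.0334], 'gripper_force': 0.0, 'grip_width': 0.0856}
[[ 0.  1.  0.]
 [ 1. -0.  0.]
 [ 0.  0. -1.]]
[0.4052737  0.21664512] [ 0.41946912 -0.0207166 ] [ 0.61470337 -0.00406307] origin [0.50998854 0.10629103] yaw [3.42249905 4.87554194] 0.2377858242101098 0.19594324222293197
nests yaw 4.431039312913514 origin [0.51355 0.11225]
red [-204. -158.  225.]
green [-315. -222.  225.]
ng [ 163. -216.  208.]
nr [  54. -207.  208.]
```

>>> {"api": "apply_moves", "payload": {"moves": [[0,0,0,-0.0255,-0.01975,0.015,0.5],[0,0,0,-0.0255,-0.01975,0.015,0.5],[0,0,0,-0.0255,-0.01975,0.015,0.5],[0,0,0,-0.0255,-0.01975,0.015,0.5],[0,0,0,-0.0255,-0.01975,0.015,0.5],[0,0,0,-0.0255,-0.01975,0.015,0.5],[0,0,0,-0.0255,-0.01975,0.015,0.5],[0,0,0,-0.0255,-0.01975,0.015,0.5]], "grip_force": 30}}

```text
clock: 1.67
tcp_pos: [0.5161, -0.2051, 0.111]
orientation: [2.221, 2.221, 0.001]
contact_force: [1.1, -0.8, -0.8]
grip_width: 0.0638
gripper_force: 0.0
```

>>> {"api": "apply_moves", "payload": {"moves": [[0,0,0,0,0,0.018,0.5],[0,0,0,0,0,0.018,0.5],[0,0,0,0,0,0.018,0.5],[0,0,0,0,0,0.018,0.5],[0,0,0,0,0,0.018,0.5],[0,0,0,0,0,0.015,0.5],[0,0,0,0,0,0,0.5],[0,0,0,0,0,0,-1]]}}

```text
clock: 2.33
tcp_pos: [0.5166, -0.2039, 0.0059]
orientation: [-2.221, -2.221, 0.001]
contact_force: [-0.6, -0.8, -0.0]
grip_width: 0.0532
gripper_force: 0.0
```

>>> {"api": "apply_moves", "payload": {"moves": [[0,0,0,0,0,0,-1],[0,0,0,0,0,0,-1],[0,0,0,0,0,0,-1],[0,0,0,0,0,0,-1],[0,0,0,0,0,-0.01,-1],[0,0,0,0,0,-0.02,-1],[0,0,0,0,0,-0.02,-1],[0,0,0,0,0,-0.02,-1]]}}

```text
clock: 3.0
tcp_pos: [0.5167, -0.2039, 0.0776]
orientation: [-2.221, -2.221, 0.0]
contact_force: [0.5, 0.1, -0.8]
grip_width: 0.0389
gripper_force: 30.4
```

>>> {"api": "apply_moves", "payload": {"moves": [[0,0,0,0.02,-0.005,-0.005,-1],[0,0,0,0.034,-0.0065,0,-1],[0,0,0,0.034,-0.0065,0,-1],[0,0,0,0.034,-0.0065,0,-1],[0,0,0,0.034,-0.0065,0,-1],[0,0,0,0.034,-0.0065,0,-1],[0,0,0,0.034,-0.0065,0,-1],[0,0,0,0.032,-0.006,0,-1]]}}

```text
clock: 3.67
tcp_pos: [0.4664, 0.0538, 0.0821]
orientation: [2.221, 2.222, 0.001]
contact_force: [0.9, -0.3, -0.8]
grip_width: 0.0388
gripper_force: 30.4
```

Run:
```python
from h import *
o=telemetry.get_obs();f=grab_frame('wrist');s=grab_frame('side');cv2.imwrite('pics/w1.png',np.hstack([f,s[110:390,130:380]] if 0 else [f]))
print(np.round(o['tcp_pos'],4))
for P in[(.4595,.1626,.022),(.4679,.0542,.022)]: print(np.round(proj('wrist',P,o)))
```

```text
[0.4664 0.0538 0.0821]
[263.  62.]
[277. 230.]
```

View pics/w1.png

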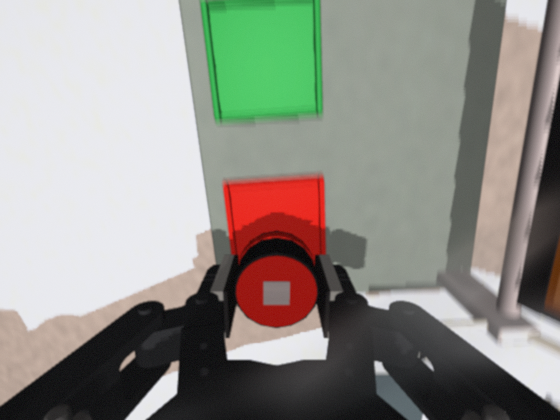

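The wrist view shows the red puck held above the red nest: nest top edge (226–324,180), green nest centre about (265,60). Both match the predicted positions.

>>> {"api": "apply_moves", "payload": {"moves": [[0,0,0,0,0.001,0.015,-1],[0,0,0,0,0,0.015,-1],[0,0,0,0,0,0.013,-1],[0,0,0,0,0,0.01,-1],[0,0,0,0,0,0.004,-1],[0,0,0,0,0,0.002,-1],[0,0,0,0,0,0,-1],[0,0,0,0,0,0,0.3]]}}

```text
clock: 4.43
tcp_pos: [0.4683, 0.0516, 0.0231]
orientation: [2.222, 2.22, 0.001]
contact_force: [-0.3, 0.1, 0.3]
grip_width: 0.0497
gripper_force: 0.0
```

>>> {"api": "apply_moves", "payload": {"moves": [[0,0,0,0,0,0,0.3],[0,0,0,0,0,0,0.3],[0,0,0,0,0,0,0.4],[0,0,0,0,0,-0.01,0.5],[0,0,0,0,0,-0.02,0.5],[0,0,0,0,0,-0.02,0.5],[0,0,0,-0.02,0,-0.02,0.5],[0,0,0,-0.03,0,-0.01,0.5]]}}

```text
clock: 5.1
tcp_pos: [0.4696, 0.0044, 0.1052]
orientation: [2.214, 2.227, 0.006]
contact_force: [1.6, 0.3, -0.6]
grip_width: 0.064
gripper_force: 0.0
```

>>> {"api": "apply_moves", "payload": {"moves": [[0,0,0,-0.04,-0.002,0,0.5],[0,0,0,-0.04,-0.002,0,0.5],[0,0,0,-0.04,-0.002,0,0.5],[0,0,0,-0.04,-0.002,0,0.5],[0,0,0,-0.04,-0.002,0,0.5],[0,0,0,-0.04,-0.002,0,0.5],[0,0,0,-0.04,-0.002,0,0.5],[0,0,0,-0.036,-0.002,0,0.5]]}}

```text
clock: 5.77
tcp_pos: [0.4514, -0.3167, 0.1032]
orientation: [2.222, 2.22, 0.0]
contact_force: [1.0, -0.1, -0.1]
grip_width: 0.0639
gripper_force: 0.0
```

>>> {"api": "apply_moves", "payload": {"moves": [[0,0,0,0.002,0.002,0.017,0.5],[0,0,0,0,0,0.018,0.5],[0,0,0,0,0,0.018,0.5],[0,0,0,0,0,0.018,0.5],[0,0,0,0,0,0.014,0.5],[0,0,0,0,0,0.012,0.5],[0,0,0,0,0,0,0.5],[0,0,0,0,0,0,-1]]}}

```text
clock: 6.43
tcp_pos: [0.4539, -0.3119, 0.0054]
orientation: [-2.221, -2.221, 0.0]
contact_force: [-0.1, 0.4, 0.2]
grip_width: 0.0533
gripper_force: 0.0
```

>>> {"api": "apply_moves", "payload": {"moves": [[0,0,0,0,0,0,-1],[0,0,0,0,0,0,-1],[0,0,0,0,0,0,-1],[0,0,0,0,0,0,-1],[0,0,0,0,0,-0.01,-1],[0,0,0,0,0,-0.025,-1],[0,0,0,0,0,-0.025,-1],[0,0,0,0.02,0,-0.025,-1]]}}

```text
clock: 7.1
tcp_pos: [0.4533, -0.2956, 0.092]
orientation: [2.225, 2.214, -0.002]
contact_force: [0.7, -0.6, 0.9]
grip_width: 0.0391
gripper_force: 30.4
```

>>> {"api": "apply_moves", "payload": {"moves": [[0,0,0,0.036,0.001,0,-1],[0,0,0,0.04,0.001,0,-1],[0,0,0,0.04,0.001,0,-1],[0,0,0,0.04,0.001,0,-1],[0,0,0,0.04,0.001,0,-1],[0,0,0,0.04,0.001,0,-1],[0,0,0,0.04,0,0,-1],[0,0,0,0.04,0,0,-1]]}}

```text
clock: 7.77
tcp_pos: [0.4597, 0.0258, 0.0911]
orientation: [2.221, 2.221, 0.001]
contact_force: [0.1, 0.2, -0.5]
grip_width: 0.0388
gripper_force: 30.5
```

>>> {"api": "apply_moves", "payload": {"moves": [[0,0,0,0.036,0,0,-1],[0,0,0,0.036,0,0,-1],[0,0,0,0.034,0,0,-1],[0,0,0,0.022,0,0,-1],[0,0,0,0.01,0,0,-1],[0,0,0,0,0,0,-1],[0,0,0,0,0,0,-1],[0,0,0,0,0,0,-1]]}}

```text
clock: 8.43
tcp_pos: [0.46, 0.1598, 0.0903]
orientation: [2.224, 2.218, -0.002]
contact_force: [-0.1, -0.1, -0.8]
grip_width: 0.039
gripper_force: 30.5
```

>>> {"api": "apply_moves", "payload": {"moves": [[0,0,0,0.004,0,0.015,-1],[0,0,0,0,0,0.018,-1],[0,0,0,0,0,0.015,-1],[0,0,0,0,0,0.012,-1],[0,0,0,0,0,0.006,-1],[0,0,0,0,0,0.002,-1],[0,0,0,0,0,0,-1],[0,0,0,0,0,0,0.3]]}}

```text
clock: 9.1
tcp_pos: [0.4605, 0.1647, 0.0227]
orientation: [2.223, 2.219, 0.0]
contact_force: [-0.3, -0.6, 0.6]
grip_width: 0.0495
gripper_force: 0.0
```

>>> {"api": "apply_moves", "payload": {"moves": [[0,0,0,0,0,0,0.3],[0,0,0,0,0,0,0.3],[0,0,0,0,0,0,0.4],[0,0,0,0,0,-0.01,0.5],[0,0,0,0,0,-0.02,0.5],[0,0,0,0,0,-0.03,0.5],[0,0,0,0,0,-0.04,0.5],[0,0,0,0,0,-0.04,0]]}}

```text
clock: 9.77
tcp_pos: [0.4591, 0.1656, 0.1641]
orientation: [-2.221, -2.221, 0.002]
contact_force: [1.1, 0.1, -0.3]
grip_width: 0.0533
gripper_force: 0.0
```

>>> {"api": "apply_moves", "payload": {"moves": [[0,0,0,0,0,-0.04,-1],[0,0,0,0,0,-0.04,-1],[0,0,0,0,0,-0.04,-1],[0,0,0,0,0,-0.04,-1],[0,0,0,-0.015,0.025,0,-1],[0,0,0,-0.015,0.025,0,-1],[0,0,0,-0.01,0.025,0,-1],[0,0,0,-0.01,0.025,0,-1]]}}

```text
clock: 10.43
tcp_pos: [0.5607, 0.1151, 0.3237]
orientation: [2.221, 2.221, 0.002]
contact_force: [0.2, 0.2, -0.2]
grip_width: 0.0003
gripper_force: 0.0
```

```bash
cat > ang.py <<'E'
from h import *
from scipy.optimize import minimize
import sys
def pts(a,r0,org,yaw):
    P=[]
    for y,rr in((-.09,r0),(.09,r0),(.09,.155),(-.09,.155)):
        for t in(-.003,.003):
            x=.085-rr*np.cos(a)+t*np.sin(a);z=.07+rr*np.sin(a)+t*np.cos(a)
            c,s=np.cos(yaw),np.sin(yaw);P.append([org[0]+c*x-s*y,org[1]+s*x+c*y,z])
    return np.array(P)
def fit(cams,tag,org=(.5135,.1115),yaw=np.radians(4.4),save=True):
    ms={};ob=telemetry.get_obs()
    for n in cams:
        f=grab_frame(n);save and cv2.imwrite(f'pics/{tag}_{n}.png',f)
        L=silhouettes('shield',n)
        if L and L[0]['p']>.4: ms[n]=L[0]['mask'].astype('uint8');print(n,L[0]['p'],np.round(L[0]['extent']))
    def iou(n,p,up=4):
        q=np.array([proj(n,P,ob) for P in p]);h=cv2.convexHull((q*up).round().astype(np.int32))
        m=np.zeros((420*up,560*up),'uint8');cv2.fillConvexPoly(m,h,1);k=cv2.resize(ms[n],None,fx=up,fy=up,interpolation=0)
        return (m&k).sum()/(m|k).sum()
    for n in list(ms)+(['all'] if len(ms)>1 else []):
        use=list(ms) if n=='all' else [n]
        best=max((np.mean([iou(k,pts(np.radians(a),r0,org,yaw),2) for k in use]),a,r0) for a in np.arange(10,122,1.) for r0 in(.0,.008,.015))
        print(n,np.round(best,3))
if __name__=='__main__': fit(sys.argv[2:],sys.argv[1])
E
python3 ang.py a1 side scene; python3 -c "
import cv2,numpy as np
a=cv2.imread('pics/a1_side.png')[100:310,150:330];b=cv2.imread('pics/a1_scene.png')[160:265,240:410]
a=cv2.resize(a,None,fx=2.2,fy=2.2);b=cv2.resize(b,None,fx=2.3,fy=2.3);c=np.zeros((462,800,3),'uint8');c[:a.shape[0],:a.shape[1]]=a;c[:b.shape[0],400:400+b.shape[1]]=b[:, :400];cv2.imwrite('pics/c2.png',c)"
```

```text
side 0.59 [267. 165.  78.  96.]
scene 0.86 [343. 202.  94.  61.]
side [9.40e-01 1.12e+02 8.00e-03]Traceback (most recent call last):
  File "ang.py", line 25, in <module>
    if __name__=='__main__': fit(sys.argv[2:],sys.argv[1])
                             ~~~^^^^^^^^^^^^^^^^^^^^^^^^^^
  File "ang.py", line 23, in fit
    best=max((np.mean([iou(k,pts(np.radians(a),r0,org,yaw),2) for k in use]),a,r0) for a in np.arange(10,122,1.) for r0 in(.0,.008,.015))
  File "ang.py", line 23, in <genexpr>
    best=max((np.mean([iou(k,pts(np.radians(a),r0,org,yaw),2) for k in use]),a,r0) for a in np.arange(10,122,1.) for r0 in(.0,.008,.015))
                       ~~~^^^^^^^^^^^^^^^^^^^^^^^^^^^^^^^^^^^
  File "ang.py", line 18, in iou
    q=np.array([proj(n,P,ob) for P in p]);h=cv2.convexHull((q*up).round().astype(np.int32))
                ~~~~^^^^^^^^
  File "h.py", line 13, in proj
    c,T=cam(n,ob);p=np.linalg.inv(T)@np.r_[P,1];return np.array([c['fx']*p[0]/p[2]+c['cx'],c['fy']*p[1]/p[2]+c['cy']])
        ~~~^^^^^^
  File "h.py", line 5, in cam
    c=calibration(n)
ValueError: time passes only in moves, steps and waits
```

View pics/c2.png

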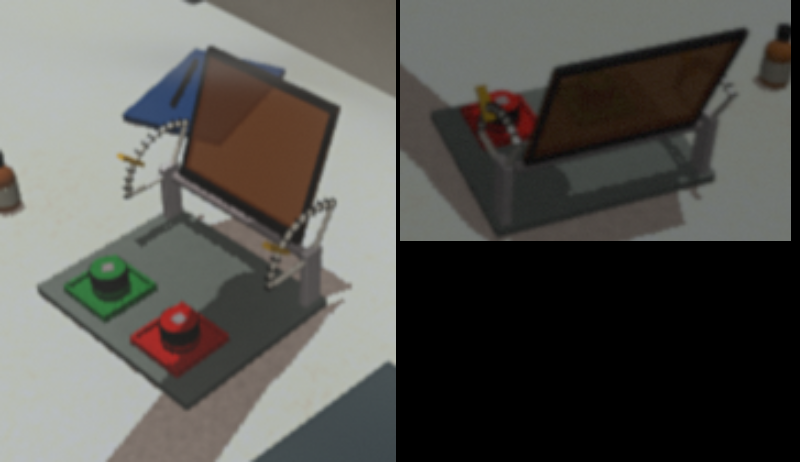

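The crop shows both pucks upright in their matching nests: green at about (109,275), red at (179,325). The shield leans back, and the fit gives about 112°. Next I go behind it with the fingers shut.

>>> {"api": "apply_moves", "payload": {"moves": [[0,0,0,0.003,0.0355,0,-1],[0,0,0,0.003,0.0355,0,-1],[0,0,0,0.003,0.0355,0,-1],[0,0,0,0.002,0.0355,0,-1],[0,0,0,0,0,0.0335,-1],[0,0,0,0,0,0.0335,-1],[0,0,0,0,0,0.0335,-1],[0,0,0,0,0,0.0335,-1]]}}

```text
clock: 11.3
tcp_pos: [0.7009, 0.1285, 0.1875]
orientation: [-2.219, -2.223, -0.001]
contact_force: [0.1, 0.5, -0.3]
grip_width: -0.0001
gripper_force: 0.0
```

```bash
sed -i 's/^def cam(n,ob=None):/import functools\n@functools.lru_cache\ndef calib(n): return calibration(n)\ndef cam(n,ob=None):/; s/c=calibration(n)$/c=calib(n)/' h.py; sed -i 's/def calib(n): return calib(n)/def calib(n): return calibration(n)/' h.py; sed -n 1,10p h.py; timeout 100 python3 ang.py a2 side scene; python3 -c "
from h import *;print(telemetry.get_obs()['clock'])"
```

```text
import numpy as np,cv2
from bench import telemetry, grab_frame, calibration, order, silhouettes, r
from scipy.spatial.transform import Rotation as R
import functools
@functools.lru_cache
def calib(n): return calibration(n)
def cam(n,ob=None):
    c=calib(n)
    if 'world_from_camera' in c: return c,np.array(c['world_from_camera'])
    T=np.eye(4);T[:3,:3]=R.from_rotvec(ob['orientation']).as_matrix();T[:3,3]=ob['tcp_pos']
side 0.87 [265. 163.  71.  98.]
scene 0.77 [342. 204.  96.  64.]
side [9.38e-01 1.12e+02 8.00e-03]
scene [  0.731 111.      0.   ]
all [  0.831 112.      0.   ]
11.5
```

>>> {"api": "apply_moves", "payload": {"moves": [[0,0,0,-0.0005,-0.007,0,-1],[0,0,0,-0.0005,-0.006,0,-1],[0,0,0,-0.0005,-0.005,0,-1],[0,0,0,-0.0005,-0.005,0,-1],[0,0,0,-0.0005,-0.005,0,-1],[0,0,0,-0.0005,-0.005,0,-1],[0,0,0,-0.0005,-0.005,-0.001,-1],[0,0,0,-0.0005,-0.005,-0.001,-1]]}}

```text
clock: 12.17
tcp_pos: [0.6592, 0.1231, 0.1909]
orientation: [2.221, 2.221, 0.002]
contact_force: [2.4, 0.9, 1.7]
grip_width: 0.0002
gripper_force: 1.2
```

>>> {"api": "apply_moves", "payload": {"moves": [[0,0,0,-0.0005,-0.005,-0.001,-1],[0,0,0,-0.0005,-0.005,-0.001,-1],[0,0,0,-0.0005,-0.005,-0.001,-1],[0,0,0,-0.0005,-0.005,0,-1],[0,0,0,-0.0005,-0.005,0,-1],[0,0,0,-0.0005,-0.005,0,-1],[0,0,0,-0.0005,-0.005,0,-1],[0,0,0,-0.0005,-0.005,0,-1]]}}

```text
clock: 12.83
tcp_pos: [0.6194, 0.1192, 0.1939]
orientation: [2.221, 2.221, 0.003]
contact_force: [4.9, 1.6, 3.6]
grip_width: -0.0003
gripper_force: 2.5
```

>>> {"api": "apply_moves", "payload": {"moves": [[0,0,0,-0.0005,-0.0057,0,-1],[0,0,0,-0.0005,-0.0057,0,-1],[0,0,0,-0.0005,-0.0057,0,-1],[0,0,0,-0.0005,-0.0057,0,-1],[0,0,0,-0.0005,-0.0057,0.001,-1],[0,0,0,-0.0005,-0.0057,0.001,-1],[0,0,0,-0.0005,-0.0057,0.001,-1],[0,0,0,-0.0005,-0.0057,0.002,-1]]}}

```text
clock: 13.5
tcp_pos: [0.5728, 0.1155, 0.1881]
orientation: [-2.221, -2.222, -0.001]
contact_force: [3.6, 2.8, 3.8]
grip_width: 0.0001
gripper_force: 2.4
```

>>> {"api": "apply_moves", "payload": {"moves": [[0,0,0,-0.0004,-0.005,0.002,-1],[0,0,0,-0.0004,-0.005,0.002,-1],[0,0,0,-0.0004,-0.005,0.002,-1],[0,0,0,-0.0004,-0.005,0.002,-1],[0,0,0,-0.0004,-0.0045,0.003,-1],[0,0,0,-0.0004,-0.0045,0.003,-1],[0,0,0,-0.0004,-0.0045,0.003,-1],[0,0,0,-0.0004,-0.0045,0.003,-1]]}}

```text
clock: 14.17
tcp_pos: [0.5348, 0.1115, 0.1679]
orientation: [-2.222, -2.221, 0.001]
contact_force: [2.9, 1.9, 5.1]
grip_width: 0.0001
gripper_force: 2.3
```

```bash
python3 ang.py a3 side scene; python3 -c "
from h import *;print(telemetry.get_obs()['contact_force'],telemetry.get_obs()['tcp_pos'])"
```

```text
side 0.65 [237. 180.  92.  68.]
scene 0.79 [323. 188.  88.  81.]
side [ 0.835 53.     0.   ]
scene [9.14e-01 5.20e+01 8.00e-03]
all [8.68e-01 5.30e+01 8.00e-03]
[2.15238144 0.86086788 5.73305417] [0.53522407 0.11157921 0.16818878]
```

>>> {"api": "apply_moves", "payload": {"moves": [[0,0,0,-0.0003,-0.0035,0.003,-1],[0,0,0,-0.0003,-0.0035,0.003,-1],[0,0,0,-0.0003,-0.0035,0.0035,-1],[0,0,0,-0.0003,-0.0035,0.0035,-1],[0,0,0,-0.0003,-0.003,0.0035,-1],[0,0,0,-0.0003,-0.003,0.0035,-1],[0,0,0,-0.0003,-0.003,0.0035,-1],[0,0,0,0,0,0,-1]]}}

```text
clock: 15.03
tcp_pos: [0.5116, 0.1094, 0.1442]
orientation: [-2.221, -2.221, 0.002]
contact_force: [1.0, 0.5, 3.5]
grip_width: 0.0001
gripper_force: 2.1
```

```bash
python3 ang.py a4 side scene
```

```text
side 0.74 [388. 276.  16.  18.]
scene 0.84 [321. 190.  93.  81.]
side [0.00e+00 1.21e+02 1.50e-02]
scene [9.11e-01 3.60e+01 8.00e-03]
all [4.55e-01 3.60e+01 8.00e-03]
```

>>> {"api": "apply_moves", "payload": {"moves": [[0,0,0,0,0.003,-0.003,-1],[0,0,0,0,0.003,-0.003,-1],[0,0,0,0,0.003,-0.003,-1],[0,0,0,0,0.004,-0.004,-1],[0,0,0,0,0.004,-0.004,-1],[0,0,0,0,0.006,-0.008,-1],[0,0,0,0,0.006,-0.01,-1],[0,0,0,0,0.006,-0.01,-1]]}}

```text
clock: 15.9
tcp_pos: [0.5478, 0.1094, 0.1904]
orientation: [-2.222, -2.221, 0.001]
contact_force: [0.2, -0.3, 0.0]
grip_width: 0.0002
gripper_force: 0.0
```

```bash
python3 ang.py a5 side scene
```

```text
side 0.67 [231. 182.  81.  54.]
side [8.02e-01 4.70e+01 1.50e-02]
```

>>> {"api": "apply_moves", "payload": {"moves": [[0,0,0,0,0.01,-0.01,-1],[0,0,0,0,0.01,-0.02,-1],[0,0,0,0,0.01,-0.02,-1],[0,0,0,0,0.01,-0.02,-1],[0,0,0,0,0,-0.02,-1],[0,0,0,0,0,0,-1],[0,0,0,0,0,0,-1],[0,0,0,0,0,0,-1]]}}

```text
clock: 16.77
tcp_pos: [0.5864, 0.1096, 0.2785]
orientation: [-2.22, -2.221, 0.003]
contact_force: [-0.3, 0.2, -1.3]
grip_width: 0.0
gripper_force: 0.0
```

```bash
python3 ang.py a6 side scene
cat > ov.py <<'E'
from ang import *
tag=sys.argv[1];angs=[float(a) for a in sys.argv[2:]];out=[]
for n,(x0,y0,w,h) in{'side':(160,110,150,180),'scene':(245,160,150,100)}.items():
    f=cv2.imread(f'pics/{tag}_{n}.png');k=5 if n=='scene' else 3;k=2.6
    g=cv2.resize(f[y0:y0+h,x0:x0+w],None,fx=k,fy=k,interpolation=cv2.INTER_CUBIC);g=cv2.convertScaleAbs(g,alpha=1.5)
    for a,c in zip(angs,((255,255,0),(255,0,255),(0,255,0))):
        P=pts(np.radians(a),.155,(.5135,.1115),np.radians(4.4));Q=pts(np.radians(a),.0,(.5135,.1115),np.radians(4.4))
        for L in(P[4:8:2],P[5:8:2],[P[4],Q[2]],[P[6],Q[0]]):
            q=[tuple(int(v) for v in (proj(n,p)-[x0,y0]+.5)*k) for p in L];cv2.line(g,q[0],q[1],c,1)
    out.append(np.vstack([g,np.zeros((480-g.shape[0],g.shape[1],3),'uint8')]))
cv2.imwrite(f'pics/{tag}_ov.png',np.hstack(out))
E
python3 ov.py a6 46 40
```

```text
side 0.87 [236. 185.  91.  55.]
scene 0.84 [323. 188.  91.  81.]
side [7.39e-01 4.70e+01 8.00e-03]
scene [9.65e-01 4.50e+01 8.00e-03]
all [8.49e-01 4.70e+01 8.00e-03]
```

View pics/a6_ov.png

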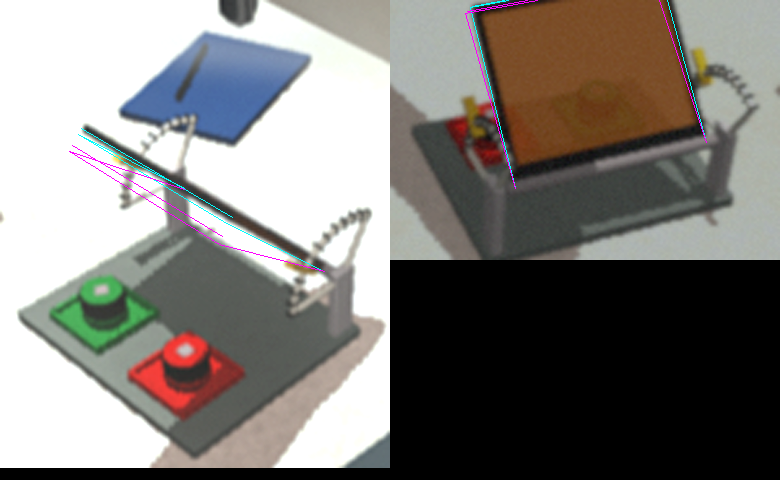

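```bash
cat > st.py <<'E'
from ang import *
from scipy.optimize import least_squares
def W(x,y,z,p): c,s=np.cos(p[2]),np.sin(p[2]);return np.array([p[0]+c*x-s*y,p[1]+s*x+c*y,z])
p0=[.5135,.1115,np.radians(4.4)];a=np.radians(40)
obs=[]
for n in('side','scene'):
    f=cv2.imread(f'pics/a6_{n}.png');hsv=cv2.cvtColor(f,cv2.COLOR_BGR2HSV)
    m=((hsv[...,0]>18)&(hsv[...,0]<34)&(hsv[...,1]>130)&(hsv[...,2]>80)).astype('uint8')
    for y in(.108,-.108):
        X=(.085-.06*np.cos(a),y,.07+.06*np.sin(a));q=proj(n,W(*X,p0),None);u,v=q.round().astype(int);k=np.zeros_like(m);k[v-11:v+12,u-11:u+12]=1
        vv,uu=np.nonzero(m*k);print(n,y,q.round(1),len(uu),uu.mean().round(1),vv.mean().round(1))
        if len(uu)>4: obs.append((n,X,np.array([uu.mean(),vv.mean()])))
for X,q in(((-.05,.055,.016),(199.7,230.6)),((-.05,-.055,.016),(231.1,253.3))): obs.append(('side',X,np.array(q)))
for L,q in(((-.1,.12,.012),(167.4,230.9)),((-.1,-.12,.012),(235,285.4)),((.1,-.12,.012),(297.3,237))): obs.append(('side',L,np.array(q)))
for cams in(('side','scene'),('side',),('scene',)):
    r_=least_squares(lambda p:np.concatenate([proj(n,W(*X,p))-q for n,X,q in obs if n in cams]),p0);print(cams,r_.x[:2].round(4),np.degrees(r_.x[2]).round(2),r_.fun.round(1))
E
python3 st.py
```

```text
side 0.108 [210.4 173. ] 7 205.6 170.7
side -0.108 [276.9 212.8] 8 272.9 211.9
scene 0.108 [365.5 187.5] 32 364.2 184.0
scene -0.108 [277.9 207.1] 25 276.0 202.0
('side', 'scene') [0.5088 0.1114] 4.74 [ 3.   3.2  2.5  1.7  0.3  2.3  1.5  3.9 -1.7  1.1 -1.1  1.3 -3.7 -0.1
 -1.5 -1.1 -0.2 -1.6]
('side',) [0.5106 0.1126] 4.93 [ 3.2  2.7  2.9  1.  -1.4  0.5 -0.6  0.7 -3.3 -0.6 -0.9 -1.9  0.  -2.3]
('scene',) [0.4972 0.1148] 2.86 [-0.3  0.3  0.3 -0.2]
```

```bash
cat >> st.py <<'E'
print('---')
def res(p,cams):
    o=[]
    for n,X,q in obs:
        if n not in cams: continue
        if X[2]>.05: X=(.085-p[3]*np.cos(a),X[1],.07+p[3]*np.sin(a))
        o.append(proj(n,W(*X,p))-q)
    return np.concatenate(o)
S={}
for cams in(('side','scene'),('side',),('scene',)):
    r_=least_squares(res,[*p0,.065],args=(cams,));S[cams]=r_.x;print(cams,r_.x[:2].round(4),np.degrees(r_.x[2]).round(2),r_.x[3].round(4),r_.fun.round(1))
ms={}
for n in('side','scene'):
    grab_frame(n);L=silhouettes('shield',n);ms[n]=L[0]['mask'].astype('uint8')
np.savez('ms.npz',**ms)
def iou(n,p,up=4):
    q=np.array([proj(n,P) for P in p]);h=cv2.convexHull((q*up+up/2).round().astype(np.int32))
    m=np.zeros((420*up,560*up),'uint8');cv2.fillConvexPoly(m,h,1);k=cv2.resize(ms[n],None,fx=up,fy=up,interpolation=0);return (m&k).sum()/(m|k).sum()
for n in ms:
    for nm,p in(('p0',p0),('both',S[('side','scene')]),('own',S[(n,)])):
        print(n,nm,np.round(max((iou(n,pts(np.radians(t),.006,p[:2],p[2])),t) for t in np.arange(38,54,.5)),3))
E
python3 st.py | sed -n '/---/,$p'
```

```text
---
('side', 'scene') [0.5124 0.1108] 4.11 0.0717 [ 1.6  1.4  0.8  0.7 -0.6 -1.3 -0.1 -0.5 -0.2  0.2  0.   0.7 -2.  -1.2
 -0.7 -1.8  1.1 -1.7]
('side',) [0.5126 0.109 ] 3.85 0.0794 [ 0.1  1.  -0.7  0.7  0.3  0.5  0.5  1.1 -1.4 -1.  -0.5 -1.2  1.7 -1.1]
('scene',) [0.5089 0.1122] 3.15 0.0674 [0. 0. 0. 0.]
side p0 [ 0.697 46.5  ]
side both [ 0.695 47.   ]
side own [ 0.716 47.   ]
scene p0 [ 0.971 46.5  ]
scene both [ 0.975 47.5  ]
scene own [ 0.96 46.  ]
```

>>> {"api": "apply_moves", "payload": {"moves": [[0,0,0,0,-0.0083,0.018,-1],[0,0,0,0,-0.0083,0.018,-1],[0,0,0,0,-0.0083,0.018,-1],[0,0,0,0,-0.0083,0.018,-1],[0,0,0,0,-0.0083,0.0165,-1],[0,0,0,0,-0.005,0.008,-1],[0,0,0,0,-0.005,0.008,-1],[0,0,0,0,-0.005,0.007,-1]]}}

```text
clock: 17.83
tcp_pos: [0.531, 0.1098, 0.1681]
orientation: [2.221, 2.221, 0.001]
contact_force: [0.0, -0.3, -0.3]
grip_width: 0.0003
gripper_force: 0.0
```

>>> {"api": "apply_moves", "payload": {"moves": [[0,0,0,0,-0.003,0.0035,-1],[0,0,0,0,-0.003,0.0035,-1],[0,0,0,0,-0.003,0.0035,-1],[0,0,0,0,-0.003,0.0035,-1],[0,0,0,0,-0.0025,0.0035,-1],[0,0,0,0,-0.0025,0.0035,-1],[0,0,0,0,-0.002,0.003,-1],[0,0,0,0,0,0,-1]]}}

```text
clock: 18.5
tcp_pos: [0.5119, 0.1097, 0.1441]
orientation: [2.221, 2.221, 0.001]
contact_force: [0.9, 0.1, 4.1]
grip_width: 0.0002
gripper_force: 2.0
```

Same pose as the first push; now about 6–7° further, hold, then release along the way it came.

>>> {"api": "apply_moves", "payload": {"moves": [[0,0,0,0,-0.0018,0.0025,-1],[0,0,0,0,-0.0018,0.0025,-1],[0,0,0,0,-0.0015,0.0025,-1],[0,0,0,0,-0.0015,0.0025,-1],[0,0,0,0,-0.0012,0.002,-1],[0,0,0,0,0,0,-1],[0,0,0,0,0,0,-1],[0,0,0,0,0,0,-1]]}}

```text
clock: 19.17
tcp_pos: [0.5042, 0.1096, 0.1324]
orientation: [2.222, 2.221, -0.0]
contact_force: [-0.7, -1.4, 4.3]
grip_width: 0.0001
gripper_force: 2.0
```

>>> {"api": "apply_moves", "payload": {"moves": [[0,0,0,0,0.002,-0.003,-1],[0,0,0,0,0.003,-0.004,-1],[0,0,0,0,0.004,-0.005,-1],[0,0,0,0,0.004,-0.006,-1],[0,0,0,0,0.006,-0.01,-1],[0,0,0,0,0.01,-0.02,-1],[0,0,0,0,0.015,-0.03,-1],[0,0,0,0,0.015,-0.035,-1]]}}

```text
clock: 19.83
tcp_pos: [0.5622, 0.1096, 0.2453]
orientation: [-2.219, -2.22, 0.005]
contact_force: [1.2, -0.3, -0.6]
grip_width: -0.0
gripper_force: 0.0
```

```bash
sed -i '/^S={}/i import time' st.py; sed -i "s/grab_frame(n);L=sil/cv2.imwrite(f'pics\/{sys.argv[1]}_{n}.png',grab_frame(n));L=sil/; s/np.arange(38,54,.5)/np.arange(26,54,.5)/" st.py; python3 st.py b1 | grep -E '^(side|scene) (p0|both|own)'; python3 ov.py b1 40
```

```text
side p0 [ 0.874 39.5  ]
side both [ 0.856 39.5  ]
side own [ 0.856 40.   ]
scene p0 [ 0.976 39.5  ]
scene both [ 0.977 39.5  ]
scene own [ 0.96 37.  ]
```

View pics/b1_ov.png

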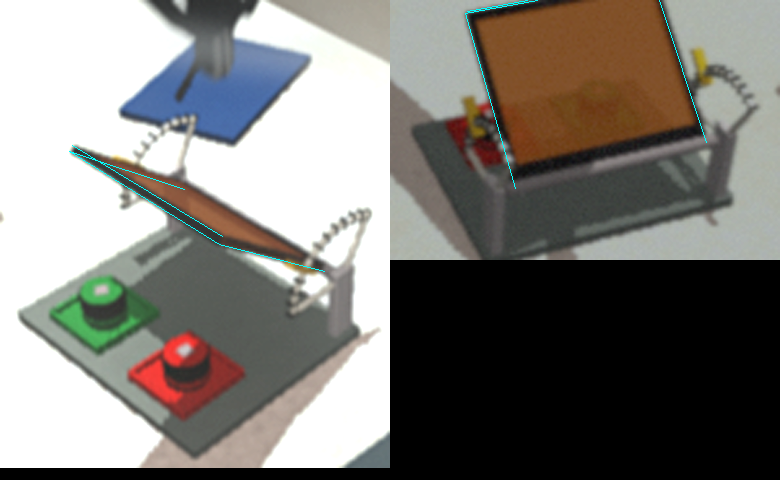

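The overlay at 40° lies along the shield's edges in both views (side edge from (72,148) to (325,268)), in line with the yellow mark. Both pucks still sit in their nests. I back off and hand in.

>>> {"api": "apply_moves", "payload": {"moves": [[0,0,0,0,0.01,-0.015,-1],[0,0,0,0,0.01,-0.015,-1],[0,0,0,0,0.01,-0.015,-1],[0,0,0,0,0,-0.01,-1],[0,0,0,0,0,0,-1],[0,0,0,0,0,0,-1],[0,0,0,0,0,0,-1],[0,0,0,0,0,0,-1]]}}

```text
clock: 20.7
tcp_pos: [0.592, 0.1097, 0.299]
orientation: [-2.22, -2.221, 0.003]
contact_force: [-0.4, -0.2, -0.6]
grip_width: -0.0
gripper_force: 0.0
```

```bash
python3 st.py b2 | grep -E '^(side|scene) (p0|both)'; python3 -c "
from h import *
print(order.hand_in())"
```

```text
side p0 [ 0.91 39.5 ]
side both [ 0.891 40.   ]
scene p0 [ 0.974 38.   ]
scene both [ 0.977 38.5  ]
the job is handed in; nothing more can be done
None
```

I handed the job in at about 21 s: both mounts are flat in their matching nests, and the shield stands by itself near 40° in line with the yellow marks (final camera fits 38–40°); I didn't touch the objective, bottle or slide box.

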